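# Shut and lock the battery cover of a returned meter

## Robot

A 6-joint arm with a two-finger parallel gripper is mounted at the origin on the work surface. World frame = base frame: x ahead of the robot, y to its left, z up, the work surface at z = 0. Lengths are in m, angles in rad, forces in N, time in s.
With the tool pointing down it reaches from about 0.35 to 0.775 m from the base axis. Payload 5.5 kg.
Tool frame: the origin (TCP) lies midway between the tips of the shut fingers; the grasp point (between the pads) lies 19 mm behind it; z points along the fingers, x is the direction in which the jaws open and shut, and the axes are right-handed (so a half turn about z gives the same grasp; the last joint's range is limited). The gripper opens to 85 mm and grips with 20 to 120 N. Pads are 22 mm wide; open, the fingers measure 114 mm over their backs; the gripper's body (76 mm by 85 mm) begins 54 mm behind the grasp point. The pads swing forward as they close: fully open they stand 13 mm farther back than shut.
Start: joints at [-1.285, 0.313, 0.046, 1.304, 0, 1.431], TCP at [0.238, -0.524, 0.231] pointing down, gripper open.
Joint ranges: [-2.76, 2.76], [-0.86, 1.69], [-1.03, 1.26], [-2.2, 2.34], [-1.47, 1.5], [-3.14, 3.14]. Speed limits (rad/s): [2.57, 2.57, 3.14, 3.14, 3.14, 3.14].

## Interface

Orientations are given as a unit quaternion [w, x, y, z].
In Python, from workcell import env gives the robot as it stands.
- The arm moves only by the tool servo_tool, never from a script. Its argument "targets" is a list of rows, each an object with "xyz": the shift along the tool's x, y, z in m, a list of three; "twist": the turn, a rotation vector about the tool's x, y, z in rad, a list of three; "jaw": the opening, from 0 (shut) to 1 (fully open). A call has 1 to 12 rows; each row is the pose to reach, as a shift and turn from the pose commanded when the call began, along the tool's axes at that moment; what a row does not reach only later rows make up. A row lasts 1/12 s, in which the tool goes at most 41.7 mm and 7.16 degrees, less where a joint would pass 70% of its speed; a pose out of reach is approached as far as the arm can. A call with a gripper value outside its range is refused whole. The fingers move at their own pace and stop on an object; "squeeze" is the grip in N (left out, the last holds). Time passes only in rows, so rows that repeat a pose let the fingers close. It gives the time, the measured TCP pose, the force and the opening at its end, in the units of the state.
- env.get_state(): the state, without advancing time (a new reading comes with each control period).
- env.read_camera(name): name is "scene" or "side" or "wrist"; returns a dict with "color" (384x512x3 uint8, red, green, blue), "depth" (384x512 float32, m along the optical axis (not along the pixel's ray), 0 where there is no reading), "fx", "fy", "cx", "cy" (pixels), "k1" (the pictures are not rectified: a ray, as slopes to the right and down, at radius r is drawn at 1 + k1 r^2 times it, then the intrinsics apply), "eye" and "attitude" of the camera in the world. Camera axes: x right, y down, z forward; pixel columns grow to the right and rows downward; lengths in m; the calibration is good to about 2 mm. A picture is of the moment at which its call begins.
- env.hand_in(): hands the job in, once; it reports no verdict.
The state is a dict: "clock": time; "joint_pos": joint angles; "qvel": joint speeds; "tau": joint torques, N m; "tcp_pos": TCP position; "orientation": TCP orientation; "wrist_force": force on the tool from outside, world axes, zero at the start; "ft_torque": the same for the moment, N m; "finger_gap": finger opening in m.
Only numpy, scipy, OpenCV 4.12 (cv2) and the standard library are available. Lean on these libraries where they do the work, as an engineer would, in place of code of your own. Each camera call takes 0.05 s, during which the arm holds its last target. There are 200 camera calls.

## Task

The returned meter lies on its face with its battery cover slid open: push the cover fully home first, while the keys are still in their rack. Then take the flat-bladed key (the one with the flat paddle handle) from the rack, put its blade down into the slot of the round lock and turn the lock a quarter turn clockwise until it seats. Hang the key back in the rack, upright and let go, and leave the other things on the bench where they are.

Things in the scene. Friction and masses are not known exactly. Their poses are not given: they have to be found in the camera images.
- meter: grey portable meter on its face, fixed, on the left or right of the bench: 270 (x) x 170 (y) x 75 mm high, black bumpers. Origin: centre of underside. Its cover slides along x on its top, closing to +x; behind (-x of) the cover the top is flat at 75 mm. Guide rails along x flank it, 47 to 57 mm either side of the middle, up to 87 mm above the bench; end stop at x = +98 mm.
- cover (a joint): how far the black battery cover is open, m: 0 = fully home, 0.08 = wide open; starts 0.04 to 0.07. It slides stiffly (about 2.5 N) and stays where it is left. The cover is 125 x 90 mm, its top face 83 mm above the bench.
- cover_rib (a point): centre of the rear (-x) face of the upright push rib at the cover's rear edge; moves with the cover. The rib is 80 mm wide (along the meter's y), 8 mm thick and 18 mm high (83 to 101 mm above the bench). Same axes as the meter: push on this face along +x to close.
- lock (a joint): angle of the round lock on the cover, rad: 0 = unlocked, 1.571 = locked against its stop; it starts at 0 to 0.35 and grows clockwise seen from above. Stiff (about 0.12 N m), it stays where it is left. Under the cover it carries a tongue: it turns fully only when the cover is home, and then holds the cover shut.
- lock_slot (a point): centre of the mouth of the lock's slot, 94 mm above the bench, on the lock's axis; turns and slides with it. x: along the slot, z: up. Cover home: at meter x = +65 mm, y = 0. The lock is a steel disc, 48 mm across, 11 mm high on the cover; slot 30 mm long, 5.5 mm wide, 9 mm deep, closed ends. At lock angle 0 the slot lies along the meter's x.
- rack: fixed aluminium key rack, 100 (x) x 220 (y) x 70 mm high: two level rails along its y, tops 70 mm above the bench, with an open gap of 32 mm between them (x = -16 to +16 mm), usable from y = -90 to +90 mm. Keys hang in the gap by their collars, anywhere along it. Origin: centre of its underside.
- key: flat-bladed key, 106 mm tall, 140 g, upright in the rack. Origin: centre of the blade's lower edge (hanging: 16 mm above the bench). Blade 24 mm wide (x), 3 mm thick (y; 1.8 in the lowest 4 mm), 16 mm long; 12 mm shank; 48 mm collar at 54 to 60 mm; flat paddle handle at 60 to 106 mm, 54 mm wide (x), 16 mm thick (y): grip this. In the slot it has 0.1 rad of play.
- nut_driver: bystander: a nut driver hanging in the same rack, about 110 mm from the key along the rack at either end; same length and collar, but with a round 34 mm handle. Origin: centre of its lower end.
- carton_small: bystander: cardboard carton 75 x 50 x 60 mm high standing between meter and rack. Origin: centre of underside.
- battery: bystander: white battery pack 70 x 40 x 34 mm high lying between meter and rack. Origin: centre of underside.
- tape: bystander: roll of tape, 90 mm across, 48 mm high. Origin: centre of underside.
- cleaner: bystander: white bottle, 60 mm across, 160 mm high. Origin: centre of underside.
- handmeter: bystander: black hand meter 150 x 75 x 43 mm high. Origin: centre of underside.

How it is judged:
On the way, in this order (a step that is already met when the one before it is completed fails the run):
1. the cover is pushed home (within 3 mm) while the key still hangs in the rack (value of joint cover below 0.003 m and x of key in the frame of rack between -0.012 and 0.012 m and y of key in the frame of rack between -0.09 and 0.09 m and z of key in the frame of rack between 0.011 and 0.022 m and angle between key's own z axis and vertical below 0.12 rad), for 0.2 s.
2. the key's blade is down in the lock's slot (at least 5 mm), the lock not yet turned (horizontal distance between key and lock_slot below 0.007 m and z of key in the frame of lock_slot below -0.005 m and angle between key's own z axis and vertical below 0.2 rad and value of joint cover below 0.003 m and value of joint lock below 0.7 rad), for 0.1 s.
3. the lock is turned to its stop (above 1.45 rad) with the blade in the slot and the cover home (horizontal distance between key and lock_slot below 0.007 m and z of key in the frame of lock_slot below -0.005 m and angle between key's own z axis and vertical below 0.2 rad and value of joint cover below 0.003 m and value of joint lock above 1.45 rad), for 0.1 s.
At the end, for the whole second after the job is handed in: The cover is within 3 mm of home, the lock is turned beyond 1.42 rad, and the key hangs at rest and released in the rack: upright within 0.12 rad, in the gap (within 12 mm of its middle line, 90 mm along it) with its collar on the rails (origin 11 to 22 mm above the bench) (all of step 1 and value of joint lock above 1.42 rad and linear speed of key below 0.02 m/s and contact force between the fingers and key below 0.1 N); the robot touches nothing.
It fails at once if a bystander is displaced by more than 30 mm (distance of any of carton_small, battery, tape, cleaner, handmeter, nut_driver from where it was at the start of the episode above 0.03 m).
It also fails if it takes over 72 s, if anything falls off the work surface, if the arm or the gripper's body presses on something with over 40 N, if the wrist force passes 120 N, or if a joint passes its speed limit or range.

## Working session

There is one attempt and no reset: what is moved stays moved. The work goes in short steps, Python scripts to look and compute and a tool call to move; the robot and the scene stay as the last step left them, time stands still between calls to the robot, and variables do not carry over. Pictures are saved under pics/ and viewed, about 8 in all and at most 12, crops included, and the job is handed in when it is done.

Besides the shell and the picture viewer there is one more tool, called after "Request:" as name(argument=value, ...), one argument or row to a line, values as JSON. servo_tool: Moves the arm, as the interface text tells. Its arguments: {"type":"object","properties":{"targets":{"type":"array","items":{"type":"object","properties":{"xyz":{"type":"array","items":{"type":"number"}},"twist":{"type":"array","items":{"type":"number"}},"jaw":{"type":"number"}}}},"squeeze":{"type":"number"}},"required":["targets"]}

```bash
mkdir -p pics; ls; cat > h.py <<'E'
import numpy as np, cv2
from scipy.spatial.transform import Rotation as R
from workcell import env
def rot(q): return R.from_quat(np.roll(q,-1)).as_matrix()
def cam(name):
    c=env.read_camera(name); c["color"]=np.array(c["color"]); c["depth"]=np.array(c["depth"]); return c
def rays(c,uv):
    uv=np.atleast_2d(np.asarray(uv,float))
    d=np.c_[(uv[:,0]-c["cx"])/c["fx"],(uv[:,1]-c["cy"])/c["fy"]]; s=d.copy()
    for _ in range(10): s=d/(1+c["k1"]*(s**2).sum(1))[:,None]
    return np.c_[s,np.ones(len(s))]
def att(c):
    a=np.array(c["attitude"]); return a if a.shape==(3,3) else rot(a)
def plane(c,uv,z):
    w=rays(c,uv)@att(c).T; e=np.array(c["eye"]); return e+w*((z-e[2])/w[:,2])[:,None]
def cloud(c):
    v,u=np.mgrid[:384,:512]; d=c["depth"].ravel()
    P=np.array(c["eye"])+(rays(c,np.c_[u.ravel(),v.ravel()])*d[:,None])@att(c).T
    P[d==0]=np.nan; return P.reshape(384,512,3)
def proj(c,p):
    s=(np.atleast_2d(p)-np.array(c["eye"]))@att(c); s=s[:,:2]/s[:,2:]
    s=s*(1+c["k1"]*(s**2).sum(1))[:,None]; return s*[c["fx"],c["fy"]]+[c["cx"],c["cy"]]
def save(name,img): cv2.imwrite("pics/"+name,img[:,:,::-1])
E
python3 - <<'E'
from h import *
c=cam("scene"); s=cam("side")
save("a.png",np.vstack([cv2.resize(c["color"],(400,300)),cv2.resize(s["color"],(400,300))]).copy())
save("scene.png",cv2.resize(c["color"],(800,600)))
np.save("scene.npy",c,allow_pickle=True);np.save("side.npy",s,allow_pickle=True)
for k in(c,s): print(k["eye"],k["attitude"],k["fx"],k["k1"])
print(env.get_state())
E
```

```text
pics
[ 1.15901426 -0.64986907  1.06744893] [-0.32788895  0.86754026  0.35161065 -0.12740754] 499.8072500516475 -0.14559584748989712
[3.74185466e-04 6.62883192e-01 1.14907734e+00] [ 0.11331897 -0.31290075  0.89116084 -0.30835742] 381.4881858903934 -0.1268050256956655
{'clock': 0.1, 'joint_pos': array([-1.28463233e+00,  3.13927374e-01,  4.50889076e-02,  1.30359114e+00,
        1.83459182e-06,  1.43119165e+00]), 'qvel': array([-0.00028969, -0.0017416 ,  0.00344278, -0.00146563, -0.00079864,
        0.00061482]), 'tau': array([ 3.73596529e-03, -4.81727028e+01,  2.99243349e+01,  1.28019409e-02,
       -6.99405155e-05, -6.03888139e-06]), 'tcp_pos': array([ 0.23734723, -0.52323096,  0.23049535]), 'orientation': array([-5.34317844e-04,  8.40541494e-01, -5.41746555e-01, -6.17579133e-04]), 'wrist_force': array([-0.52564986,  0.4239269 , -1.17324133]), 'ft_torque': array([-0.00551568, -0.04150813,  0.00559584]), 'finger_gap': 0.08562595878351244}
```

View pics/scene.png

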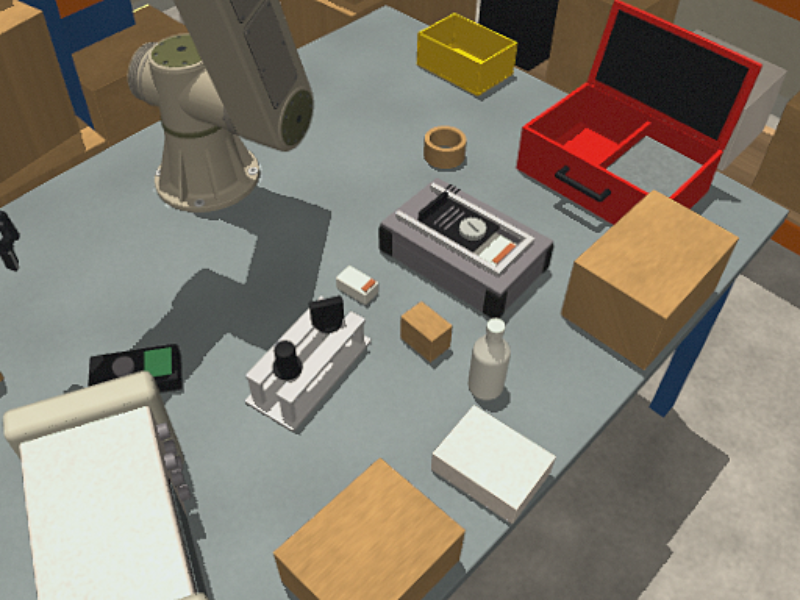

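```bash
python3 - <<'E'
from h import *
s=np.load("side.npy",allow_pickle=True).item()
save("side.png",cv2.resize(s["color"],(800,600)))
E
```

```text
(no output)
```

View pics/side.png

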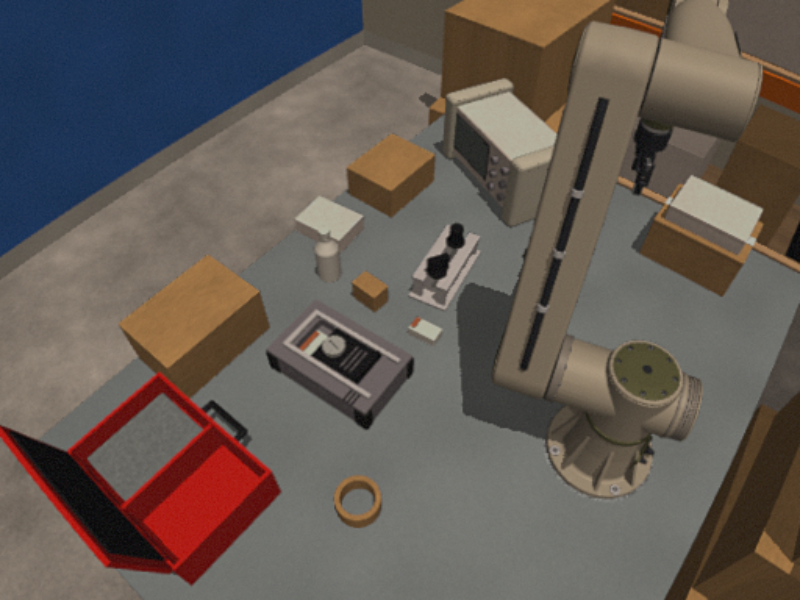

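The scene view (800 px scale) shows the meter at (465,250), with the lock disc at (473,230) and the cover's rear to its upper left. The rack is at (310,360), the key's paddle at (325,315) and the nut driver at (287,360). The carton (427,330), battery (357,283) and bottle (490,360) stand between or beside them. The side view agrees. Next I measure.

```bash
python3 - <<'E'
from h import *
for n,bx in (("scene",dict(rack=(150,180,245,280),meter=(238,112,358,206))),("side",dict(rack=(255,140,312,200),meter=(168,188,268,275)))):
    c=np.load(n+".npy",allow_pickle=True).item(); P=cloud(c); hsv=cv2.cvtColor(c["color"],cv2.COLOR_RGB2HSV)
    for k,(x0,y0,x1,y1) in bx.items():
        p=P[y0:y1,x0:x1].reshape(-1,3); h=hsv[y0:y1,x0:x1].reshape(-1,3).astype(int); z=p[:,2]
        def rect(m,t):
            q=p[m][:,:2].astype(np.float32)
            if len(q)<5: print(n,k,t,len(q)); return
            r=cv2.minAreaRect(q); print(n,k,t,len(q),np.round(r[0],4),np.round(r[1],4),round(r[2],1),"med",np.round(np.median(p[m],0),4))
        dark=h[:,2]<60
        if k=="rack":
            rect((z>.062)&(z<.078)&(h[:,2]>110),"rails")
            rect((z>.085)&dark,"handles")
            q=p[(z>.085)&dark]; 
            km=cv2.kmeans(q[:,:2].astype(np.float32),2,None,(3,20,1e-5),5,0)
            for i in(0,1):
                a=q[km[1].ravel()==i]; t=a[a[:,2]>a[:,2].max()-.012]; print(i,len(a),np.median(t,0),a[:,2].max(),cv2.minAreaRect(t[:,:2].astype(np.float32)))
        else:
            rect((z>.05)&(z<.12),"all")
            rect((z>.083)&(z<.09)&(h[:,2]>150),"guides")
            rect((z>.091)&(z<.098)&(h[:,2]>110),"lock")
            rect((z>.095)&(z<.11)&dark,"rib")
            rect((z>.080)&(z<.086)&dark,"cover")
E
```

```text
scene rack rails 1209 [ 0.5346 -0.1863] [0.0953 0.2029] 10.1 med [ 0.5544 -0.1942  0.0704]
scene rack handles 502 [ 0.5315 -0.1819] [0.0463 0.151 ] 9.2 med [ 0.537  -0.1493  0.1139]
0 285 [ 0.52459882 -0.13032276  0.12111424] 0.12802039919499675 ((0.5238842368125916, -0.1302337348461151), (0.052873801440000534, 0.023123828694224358), 62.299842834472656)
1 217 [ 0.54842872 -0.23823527  0.12243412] 0.1283909873781096 ((0.5469362139701843, -0.2394428551197052), (0.02810034342110157, 0.0304462518543005), 6.841171741485596)
scene meter all 4851 [0.5813 0.1992] [0.3683 0.3493] 49.1 med [0.5745 0.1712 0.076 ]
scene meter guides 430 [0.5438 0.1928] [0.2343 0.1179] 3.8 med [0.5791 0.1848 0.087 ]
scene meter lock 162 [0.5448 0.1884] [0.227  0.1119] 3.8 med [0.5614 0.1948 0.0936]
scene meter rib 69 [0.4719 0.186 ] [0.0104 0.0791] 3.4 med [0.4731 0.1864 0.0998]
scene meter cover 469 [0.5319 0.1935] [0.1229 0.0893] 3.3 med [0.5261 0.1853 0.0832]
side rack rails 507 [ 0.5318 -0.1869] [0.094 0.201] 10.3 med [ 0.514  -0.1839  0.0708]
side rack handles 222 [ 0.5253 -0.1789] [0.04   0.1513] 10.4 med [ 0.5246 -0.1405  0.1124]
0 91 [ 0.53861923 -0.233747    0.12224974] 0.12767532536235282 ((0.5400900840759277, -0.23603636026382446), (0.03141312301158905, 0.02813112922012806), 88.31210327148438)
1 131 [ 0.51522225 -0.12695553  0.12128689] 0.12728044047093845 ((0.5165270566940308, -0.12700295448303223), (0.05246788263320923, 0.015260811895132065), 63.79916000366211)
side meter all 3737 [0.5472 0.1918] [0.3071 0.3211] 53.3 med [0.5303 0.203  0.0768]
side meter guides 305 [0.5398 0.1913] [0.2324 0.1134] 3.5 med [0.5612 0.2117 0.0871]
side meter lock 133 [0.5392 0.1947] [0.2235 0.1102] 3.6 med [0.5583 0.1935 0.0941]
side meter rib 64 [0.4674 0.1887] [0.0099 0.0774] 4.0 med [0.467  0.1886 0.1007]
side meter cover 406 [0.5153 0.2074] [0.1432 0.1263] 4.7 med [0.5179 0.192  0.0831]
```

```bash
cat >> h.py <<'E'
def go(xyz,yaw):
    """shift/twist in tool axes to reach xyz, jaw axis at yaw (deg) tool down, from the measured pose"""
    s=env.get_state(); M=rot(s["orientation"]); y=np.radians(yaw); c_,s_=np.cos(y),np.sin(y)
    T=np.array([[c_,s_,0],[s_,-c_,0],[0,0,-1.]])
    print("t",s["clock"],"tcp",np.round(s["tcp_pos"],4),"yaw",round(np.degrees(np.arctan2(M[1,0],M[0,0])),2),"tilt",np.round(M[:2,2],4),"F",np.round(s["wrist_force"],1),"gap",round(s["finger_gap"],4),"j6",round(s["joint_pos"][5],2))
    print("  xyz",np.round(M.T@(np.array(xyz)-s["tcp_pos"]),4),"twist",np.round(R.from_matrix(M.T@T).as_rotvec(),4))
E
python3 -c "
from h import *
go([.428,.185,.24],-86.4)"
```

```text
t 0.1 tcp [ 0.2373 -0.5232  0.2305] yaw -65.61 tilt [-0.0005  0.0016] F [-0.5  0.4 -1.2] gap 0.0856 j6 1.43
  xyz [-0.5663 -0.4661 -0.0085] twist [1.000e-04 1.600e-03 3.629e-01]
```

Request:
servo_tool(
  targets=[
    {"xyz": [-0.02,-0.016,0],"twist": [0,0,0.02],"jaw": 0},
    {"xyz": [-0.05,-0.041,0],"twist": [0,0,0.05],"jaw": 0},
    {"xyz": [-0.08,-0.066,0],"twist": [0,0,0.09],"jaw": 0},
    {"xyz": [-0.11,-0.09,0],"twist": [0,0,0.13],"jaw": 0},
    {"xyz": [-0.14,-0.115,0],"twist": [0,0,0.17],"jaw": 0},
    {"xyz": [-0.17,-0.14,0],"twist": [0,0,0.21],"jaw": 0},
    {"xyz": [-0.2,-0.165,0],"twist": [0,0,0.25],"jaw": 0},
    {"xyz": [-0.23,-0.19,0],"twist": [0,0,0.28],"jaw": 0},
    {"xyz": [-0.26,-0.214,0],"twist": [0,0,0.31],"jaw": 0},
    {"xyz": [-0.29,-0.239,0],"twist": [0,0,0.34],"jaw": 0},
    {"xyz": [-0.32,-0.263,0],"twist": [0,0,0.363],"jaw": 0},
    {"xyz": [-0.34,-0.28,0],"twist": [0,0,0.363],"jaw": 0},
  ],
)

```text
clock: 1.1
tcp_pos: [0.3516, -0.0955, 0.2312]
orientation: [-0.0, 0.729, -0.684, -0.0]
wrist_force: [0.7, -0.2, 0.1]
finger_gap: -0.0002
```

```bash
python3 -c "
from h import *
go([.428,.185,.24],-86.4)"
```

```text
t 1.1 tcp [ 0.3516 -0.0955  0.2312] yaw -86.38 tilt [-0.0003  0.0008] F [ 0.7 -0.2  0.1] gap -0.0002 j6 2.59
  xyz [-0.2751 -0.094  -0.0086] twist [0.0002 0.0008 0.0003]
```

Request:
servo_tool(
  targets=[
    {"xyz": [-0.025,-0.008,0],"twist": [0,0,-0.12],"jaw": 0},
    {"xyz": [-0.05,-0.016,0],"twist": [0,0,-0.24],"jaw": 0},
    {"xyz": [-0.075,-0.024,0],"twist": [0,0,-0.36],"jaw": 0},
    {"xyz": [-0.1,-0.032,0],"twist": [0,0,-0.48],"jaw": 0},
    {"xyz": [-0.125,-0.04,0],"twist": [0,0,-0.6],"jaw": 0},
    {"xyz": [-0.15,-0.048,0],"twist": [0,0,-0.72],"jaw": 0},
    {"xyz": [-0.175,-0.056,0],"twist": [0,0,-0.84],"jaw": 0},
    {"xyz": [-0.2,-0.064,0],"twist": [0,0,-0.96],"jaw": 0},
    {"xyz": [-0.225,-0.072,0],"twist": [0,0,-1.08],"jaw": 0},
    {"xyz": [-0.25,-0.08,0],"twist": [0,0,-1.2],"jaw": 0},
    {"xyz": [-0.27,-0.09,-0.005],"twist": [0,0,-1.32],"jaw": 0},
    {"xyz": [-0.275,-0.094,-0.009],"twist": [0,0,-1.44],"jaw": 0},
  ],
)

```text
clock: 2.1
tcp_pos: [0.4289, 0.1845, 0.2398]
orientation: [-0.0, 1.0, -0.03, -0.0]
wrist_force: [0.1, -0.3, -0.1]
finger_gap: 0.0
```

Request:
servo_tool(
  targets=[
    {"xyz": [0,0,0],"twist": [0,0,-0.12],"jaw": 0},
    {"xyz": [0,0,0],"twist": [0,0,-0.24],"jaw": 0},
    {"xyz": [0,0,0],"twist": [0,0,-0.36],"jaw": 0},
    {"xyz": [0,0,0],"twist": [0,0,-0.48],"jaw": 0},
    {"xyz": [0,0,0],"twist": [0,0,-0.6],"jaw": 0},
    {"xyz": [0,0,0],"twist": [0,0,-0.72],"jaw": 0},
    {"xyz": [0,0,0],"twist": [0,0,-0.84],"jaw": 0},
    {"xyz": [0,0,0],"twist": [0,0,-0.96],"jaw": 0},
    {"xyz": [0,0,0],"twist": [0,0,-1.08],"jaw": 0},
    {"xyz": [0,0,0],"twist": [0,0,-1.2],"jaw": 0},
    {"xyz": [0,0,0],"twist": [0,0,-1.32],"jaw": 0},
    {"xyz": [0,0,0],"twist": [0,0,-1.44],"jaw": 0},
  ],
)

```text
clock: 3.1
tcp_pos: [0.4283, 0.1819, 0.2399]
orientation: [-0.0, 0.772, 0.636, -0.0]
wrist_force: [-0.6, -0.6, 0.0]
finger_gap: -0.0001
```

```bash
python3 - <<'E'
from h import *
go([.435,.185,.091],93.6)
c=cam("wrist"); save("w1.png",c["color"]); np.save("w1.npy",c,allow_pickle=True)
E
```

```text
t 3.1 tcp [0.4283 0.1819 0.2399] yaw 78.95 tilt [-0.0009 -0.0003] F [-0.6 -0.6  0. ] gap -0.0001 j6 0.42
  xyz [0.0044 0.0061 0.1489] twist [-0.0009  0.0004 -0.2557]
```

View pics/w1.png

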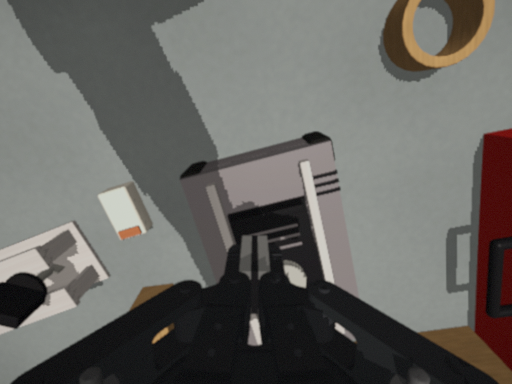

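The wrist view shows the fingertips over the meter's rear, behind the rib near (265,205). The way down is clear.

Request:
servo_tool(
  targets=[
    {"xyz": [0.002,0.002,0.01],"twist": [0,0,-0.1],"jaw": 0},
    {"xyz": [0.004,0.005,0.03],"twist": [0,0,-0.2],"jaw": 0},
    {"xyz": [0.0044,0.006,0.055],"twist": [0,0,-0.2557],"jaw": 0},
    {"xyz": [0.0044,0.006,0.08],"twist": [0,0,-0.2557],"jaw": 0},
    {"xyz": [0.0044,0.006,0.105],"twist": [0,0,-0.2557],"jaw": 0},
    {"xyz": [0.0044,0.006,0.125],"twist": [0,0,-0.2557],"jaw": 0},
    {"xyz": [0.0044,0.006,0.14],"twist": [0,0,-0.2557],"jaw": 0},
    {"xyz": [0.0044,0.006,0.148],"twist": [0,0,-0.2557],"jaw": 0},
    {"xyz": [0.0044,0.006,0.149],"twist": [0,0,-0.2557],"jaw": 0},
  ],
  squeeze=60,
)

```text
clock: 3.9
tcp_pos: [0.4339, 0.1847, 0.0895]
orientation: [-0.001, 0.687, 0.726, -0.002]
wrist_force: [-0.0, -0.3, 0.3]
finger_gap: 0.0
```

```bash
python3 - <<'E'
from h import *
go([.47,.187,.091],93.6)
E
```

```text
t 3.9 tcp [0.4339 0.1847 0.0895] yaw 93.17 tilt [-0.0035 -0.0009] F [-0.  -0.3  0.3] gap 0.0 j6 0.18
  xyz [ 0.0003  0.0362 -0.0016] twist [-0.0036  0.0007 -0.0076]
```

Request:
servo_tool(
  targets=[
    {"xyz": [0,0.005,0],"jaw": 0},
    {"xyz": [0,0.01,0],"jaw": 0},
    {"xyz": [0,0.015,0],"jaw": 0},
    {"xyz": [0,0.02,0],"jaw": 0},
    {"xyz": [0,0.025,0],"jaw": 0},
    {"xyz": [0,0.03,0],"jaw": 0},
    {"xyz": [0,0.035,0],"jaw": 0},
    {"xyz": [0,0.04,0],"jaw": 0},
    {"xyz": [0,0.045,0],"jaw": 0},
    {"xyz": [0,0.05,0],"jaw": 0},
    {"xyz": [0,0.055,0],"jaw": 0},
    {"xyz": [0,0.055,0],"jaw": 0},
  ],
)

```text
schema error: expected keys xyz, twist, jaw
```

Request:
servo_tool(
  targets=[
    {"xyz": [0,0.004,0],"jaw": 0},
    {"xyz": [0,0.008,0],"jaw": 0},
    {"xyz": [0,0.012,0],"jaw": 0},
    {"xyz": [0,0.016,0],"jaw": 0},
  ],
)

```text
schema error: expected keys xyz, twist, jaw
```

Request:
servo_tool(
  targets=[
    {"xyz": [0,0.005,0],"twist": [0,0,0],"jaw": 0},
    {"xyz": [0,0.01,0],"twist": [0,0,0],"jaw": 0},
    {"xyz": [0,0.015,0],"twist": [0,0,0],"jaw": 0},
    {"xyz": [0,0.02,0],"twist": [0,0,0],"jaw": 0},
    {"xyz": [0,0.025,0],"twist": [0,0,0],"jaw": 0},
    {"xyz": [0,0.03,0],"twist": [0,0,0],"jaw": 0},
    {"xyz": [0,0.035,0],"twist": [0,0,0],"jaw": 0},
    {"xyz": [0,0.04,0],"twist": [0,0,0],"jaw": 0},
    {"xyz": [0,0.045,0],"twist": [0,0,0],"jaw": 0},
    {"xyz": [0,0.05,0],"twist": [0,0,0],"jaw": 0},
    {"xyz": [0,0.053,0],"twist": [0,0,0],"jaw": 0},
  ],
)

```text
clock: 4.82
tcp_pos: [0.489, 0.1882, 0.0912]
orientation: [0.0, 0.687, 0.727, 0.0]
wrist_force: [-2.6, 1.0, 1.0]
finger_gap: 0.0001
```

Request:
servo_tool(
  targets=[
    {"xyz": [0,0.003,0],"twist": [0,0,0],"jaw": 0},
    {"xyz": [0,0.006,0],"twist": [0,0,0],"jaw": 0},
    {"xyz": [0,0.008,0],"twist": [0,0,0],"jaw": 0},
  ],
)

```text
clock: 5.07
tcp_pos: [0.4965, 0.1887, 0.0911]
orientation: [-0.0, 0.687, 0.727, -0.0]
wrist_force: [-2.4, 1.2, 0.9]
finger_gap: -0.0003
```

Request:
servo_tool(
  targets=[
    {"xyz": [0,0.002,0],"twist": [0,0,0],"jaw": 0},
    {"xyz": [0,0.004,0],"twist": [0,0,0],"jaw": 0},
    {"xyz": [0,0.005,0],"twist": [0,0,0],"jaw": 0},
  ],
)

```text
clock: 5.32
tcp_pos: [0.5014, 0.1889, 0.0912]
orientation: [-0.0, 0.687, 0.727, -0.0]
wrist_force: [-2.5, 2.0, 1.2]
finger_gap: -0.0002
```

Request:
servo_tool(
  targets=[
    {"xyz": [0,0.002,0],"twist": [0,0,0],"jaw": 0},
    {"xyz": [0,0.004,0],"twist": [0,0,0],"jaw": 0},
    {"xyz": [0,0.006,0],"twist": [0,0,0],"jaw": 0},
    {"xyz": [0,0.006,0],"twist": [0,0,0],"jaw": 0},
  ],
)

```text
clock: 5.65
tcp_pos: [0.5063, 0.1891, 0.0911]
orientation: [-0.001, 0.687, 0.727, -0.001]
wrist_force: [-6.1, 1.8, 2.4]
finger_gap: 0.0003
```

Request:
servo_tool(
  targets=[
    {"xyz": [0,0.002,0],"twist": [0,0,0],"jaw": 0},
    {"xyz": [0,0.004,0],"twist": [0,0,0],"jaw": 0},
    {"xyz": [0,0.005,0],"twist": [0,0,0],"jaw": 0},
    {"xyz": [0,0.005,0],"twist": [0,0,0],"jaw": 0},
  ],
)

```text
clock: 5.98
tcp_pos: [0.5065, 0.1891, 0.091]
orientation: [-0.004, 0.686, 0.727, -0.004]
wrist_force: [-18.4, 1.5, 13.9]
finger_gap: -0.0001
```

Request:
servo_tool(
  targets=[
    {"xyz": [0,0.002,0],"twist": [0,0,0],"jaw": 0},
    {"xyz": [0,0.004,0],"twist": [0,0,0],"jaw": 0},
    {"xyz": [0,0.005,0],"twist": [0,0,0],"jaw": 0},
    {"xyz": [0,0.005,0],"twist": [0,0,0],"jaw": 0},
  ],
)

```text
clock: 6.32
tcp_pos: [0.5066, 0.1891, 0.0909]
orientation: [-0.006, 0.686, 0.727, -0.007]
wrist_force: [-30.2, -0.3, 24.6]
finger_gap: -0.0002
```

Force rises with no motion, so the cover is home. I back off and look at the lock from above.

Request:
servo_tool(
  targets=[
    {"xyz": [0,-0.006,0],"twist": [0,0,0],"jaw": 0},
    {"xyz": [0,-0.014,0],"twist": [0,0,0],"jaw": 0},
    {"xyz": [0,-0.025,0],"twist": [0,0,0],"jaw": 0},
    {"xyz": [0,-0.035,-0.01],"twist": [0,0,0],"jaw": 0},
    {"xyz": [0,-0.045,-0.04],"twist": [0,0,0],"jaw": 0.5},
    {"xyz": [0,-0.045,-0.075],"twist": [0,0,0],"jaw": 1},
    {"xyz": [0,-0.045,-0.11],"twist": [0,0,0],"jaw": 1},
    {"xyz": [0,-0.045,-0.14],"twist": [0,0,0],"jaw": 1},
    {"xyz": [0,-0.045,-0.155],"twist": [0,0,0],"jaw": 1},
    {"xyz": [0,-0.045,-0.16],"twist": [0,0,0],"jaw": 1},
  ],
)

```text
clock: 7.15
tcp_pos: [0.4752, 0.1873, 0.2552]
orientation: [0.003, 0.687, 0.727, 0.003]
wrist_force: [-0.6, 0.8, 0.3]
finger_gap: 0.0725
```

```bash
python3 - <<'E'
from h import *
go([.52,-.128,.25],153)
for n,(x0,y0,x1,y1) in (("scene",(238,112,358,206)),("wrist",(0,0,512,384)),("side",(168,188,268,275))):
    c=cam(n); P=cloud(c); np.save(n+"2.npy",c,allow_pickle=True); save(n+"2.png",c["color"])
    p=P[y0:y1,x0:x1].reshape(-1,3); h=cv2.cvtColor(c["color"],cv2.COLOR_RGB2HSV)[y0:y1,x0:x1].reshape(-1,3)
    z=p[:,2]
    near=np.hypot(p[:,0]-.6,p[:,1]-.197)<.035
    for t,m in (("lock",(z>.0905)&(z<.0975)&near&(h[:,2]>110)),("guides",(z>.083)&(z<.09)&(h[:,2]>150)&(np.hypot(p[:,0]-.55,p[:,1]-.19)<.2))):
        q=p[m]; 
        if len(q)>4: r=cv2.minAreaRect(q[:,:2].astype(np.float32)); print(n,t,len(q),np.round(r[0],4),np.round(r[1],4),r[2],np.median(q,0))
E
python3 - <<'E'
from h import *
a=np.load("scene2.npy",allow_pickle=True).item()["color"]; b=np.load("wrist2.npy",allow_pickle=True).item()["color"]
cr=cv2.resize(a[100:220,230:390],(640,480),interpolation=cv2.INTER_CUBIC)
save("m.png",np.hstack([cv2.resize(cr,(400,300)),cv2.resize(b,(400,300))]))
E
```

```text
t 7.15 tcp [0.4752 0.1873 0.2552] yaw 93.23 tilt [0.0086 0.0007] F [-0.6  0.8  0.3] gap 0.0725 j6 0.16
  xyz [-0.3173  0.0269  0.0054] twist [ 0.008   0.0043 -1.0432]
scene lock 102 [0.6122 0.1999] [0.0423 0.0403] 37.83396911621094 [0.61422986 0.2034152  0.09415688]
scene guides 240 [0.5445 0.1945] [0.2301 0.1149] 3.9582581520080566 [0.59853465 0.2412351  0.08699415]
wrist lock 919 [0.6115 0.1982] [0.0473 0.0462] 33.569923400878906 [0.61087078 0.19886616 0.0943864 ]
wrist guides 2094 [0.541  0.1927] [0.2338 0.1134] 3.5974998474121094 [0.55794948 0.24073767 0.08728003]
side lock 69 [0.6102 0.2041] [0.0455 0.0319] 0.5842911601066589 [0.6094029  0.20467227 0.09457064]
side guides 188 [0.5537 0.237 ] [0.0945 0.2502] 70.03853607177734 [0.56893873 0.2414015  0.08733247]
```

View pics/m.png

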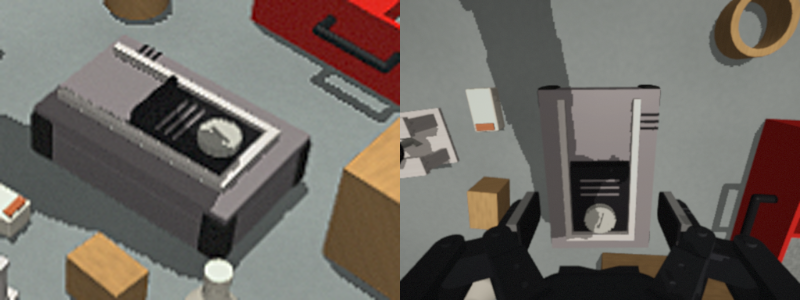

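The cover is closed and the lock disc is clear in the wrist picture near original px (256,281). Its slot is visible, so I measure the slot angle and centre.

```bash
python3 - <<'E'
from h import *
c=np.load("wrist2.npy",allow_pickle=True).item()
g=cv2.cvtColor(c["color"],cv2.COLOR_RGB2GRAY)
u0,v0=proj(c,[.6115,.1982,.094])[0]; print(u0,v0)
# disc mask by plane points
v,u=np.mgrid[int(v0)-30:int(v0)+30,int(u0)-30:int(u0)+30]; uv=np.c_[u.ravel(),v.ravel()]
p=plane(c,uv,.094); r=np.hypot(p[:,0]-.6115,p[:,1]-.1982); gv=g[uv[:,1],uv[:,0]].astype(float)
br=(gv>120)&(r<.03); (cx,cy),rad=cv2.minEnclosingCircle(p[br][:,:2].astype(np.float32)); print("disc",cx,cy,rad,np.median(gv[r<.02]))
r=np.hypot(p[:,0]-cx,p[:,1]-cy)
for th in(0.75,.85):
    m=(r<.018)&(gv<th*np.median(gv[r<.02])); q=p[m][:,:2]
    w=(np.median(gv[r<.02])-gv[m]); ctr=np.average(q,axis=0,weights=w); C=np.cov((q-ctr).T,aweights=w); e,V=np.linalg.eigh(C)
    print(th,m.sum(),ctr,np.degrees(np.arctan2(V[1,1],V[0,1])),np.sqrt(e)*np.sqrt(12))
cr=g[int(v0)-26:int(v0)+26,int(u0)-26:int(u0)+26]; save("slot.png",cv2.cvtColor(cv2.resize(cr,(416,416),interpolation=cv2.INTER_NEAREST),cv2.COLOR_GRAY2RGB))
E
```

```text
256.9261619344176 281.70152542113163
disc 0.6142359375953674 0.19854187965393066 0.027221014723181725 175.0
0.75 173 [0.61222318 0.18865623] 171.47436912862696 [0.01601815 0.02586449]
0.85 208 [0.61218719 0.18940113] 168.20577113970188 [0.01724954 0.02658612]
```

View pics/slot.png

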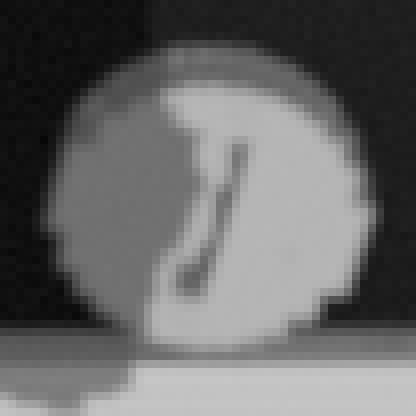

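```bash
python3 - <<'E'
from h import *
c=np.load("wrist2.npy",allow_pickle=True).item()
g=cv2.cvtColor(c["color"],cv2.COLOR_RGB2GRAY)
poly=(np.array([(228,135),(252,135),(222,265),(208,300),(170,300),(170,260),(206,235)])/8-.5+[230,255])
m=np.zeros(g.shape,np.uint8); cv2.fillPoly(m,[np.round(poly).astype(int)],1)
v,u=np.nonzero((m>0)&(g<140)); p=plane(c,np.c_[u,v],.094)[:,:2]; print(len(p))
r=cv2.fitLine(p.astype(np.float32),cv2.DIST_L2,0,.01,.01).ravel(); print(r,np.degrees(np.arctan2(r[1],r[0])))
t=(p-r[2:])@r[:2]; print("ends",t.min(),t.max(),"mid",r[2:]+r[:2]*(t.min()+t.max())/2)
q=plane(c,np.array([(238,143),(192,290)])/8-.5+[230,255],.094); d=q[1]-q[0]; print(q[:,:2],np.degrees(np.arctan2(d[1],d[0])),np.hypot(*d[:2]))
# disc from depth, tight
P=cloud(c); k=(abs(P[...,2]-.0944)<.002)&(np.hypot(P[...,0]-.6115,P[...,1]-.198)<.03)
(x,y),rad=cv2.minEnclosingCircle(P[k][:,:2].astype(np.float32)); print("disc",x,y,rad)
E
```

```text
39
[ 0.9637043  -0.26697206  0.6146152   0.19711083] -15.484164
ends -0.016399831619938725 0.011688761950609574 mid [0.61234516 0.19773969]
[[0.59789989 0.20025606]
 [0.62507899 0.19468651]] -11.580734717919471 0.027743887864333617
disc 0.6117655038833618 0.1973108947277069 0.0258974377065897
```

```bash
python3 - <<'E'
from h import *
c=np.load("wrist2.npy",allow_pickle=True).item(); s=env.get_state(); M=rot(s["orientation"])
print("eye in tool",M.T@(np.array(c["eye"])-s["tcp_pos"]),"axis in tool",M.T@att(c)[:,2],"eye",c["eye"], c["fx"])
E
```

```text
eye in tool [-0.00029783 -0.08009168 -0.14579535] axis in tool [0.00119883 0.32032076 0.94730838] eye [0.39273018 0.18219493 0.39648911] 286.3464738416246
```

Request:
servo_tool(
  targets=[
    {"xyz": [0,0.02,0.01],"twist": [0.008,0.004,0],"jaw": 1},
    {"xyz": [0,0.05,0.025],"twist": [0.008,0.004,0],"jaw": 1},
    {"xyz": [0.002,0.08,0.045],"twist": [0.008,0.004,0],"jaw": 1},
    {"xyz": [0.003,0.105,0.06],"twist": [0.008,0.004,0],"jaw": 1},
    {"xyz": [0.004,0.12,0.068],"twist": [0.008,0.004,0],"jaw": 1},
    {"xyz": [0.004,0.125,0.07],"twist": [0.008,0.004,0],"jaw": 1},
    {"xyz": [0.004,0.125,0.07],"twist": [0.008,0.004,0],"jaw": 1},
  ],
)

```text
clock: 7.88
tcp_pos: [0.5963, 0.1977, 0.1779]
orientation: [-0.006, 0.687, 0.727, -0.004]
wrist_force: [-0.3, 0.4, 0.6]
finger_gap: 0.0851
```

```bash
python3 - <<'E'
from h import *
go([.52,-.128,.25],153)
c=cam("wrist"); np.save("w3.npy",c,allow_pickle=True)
u,v=np.round(proj(c,[.612,.198,.094])[0]).astype(int); print(u,v)
save("w3.png",cv2.resize(c["color"][max(v-60,0):v+60,u-60:u+60],(480,480),interpolation=cv2.INTER_NEAREST))
P=cloud(c); k=(abs(P[...,2]-.0942)<.002)&(np.hypot(P[...,0]-.6115,P[...,1]-.198)<.03)
(x,y),rad=cv2.minEnclosingCircle(P[k][:,:2].astype(np.float32)); print("disc",x,y,rad,k.sum(),np.median(P[k],0))
E
```

```text
t 7.8833 tcp [0.5963 0.1977 0.1779] yaw 93.22 tilt [-0.013   0.0022] F [-0.3  0.4  0.6] gap 0.0851 j6 0.13
  xyz [-0.3207 -0.0955 -0.0718] twist [-0.0102 -0.0094 -1.0433]
253 218
disc 0.6113097071647644 0.19666898250579834 0.02506868727505207 2103 [0.61038191 0.19677975 0.09421717]
```

View pics/w3.png

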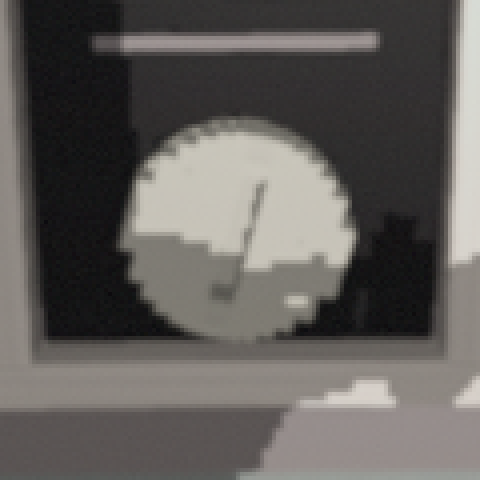

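The slot's dark right edge runs in the crop from (263,182) to (233,297), offset from the disc centre (238,231) by about half a slot width. I therefore take the angle from that edge and the position from the disc centre.

```bash
python3 - <<'E'
from h import *
c=np.load("w3.npy",allow_pickle=True).item(); g=cv2.cvtColor(c["color"],cv2.COLOR_RGB2GRAY)
off=np.array([253-60,218-60])
q=plane(c,np.array([(262.5,182),(234,295),(238.5,231)])/4-.5+off,.094)[:,:2]; d=q[1]-q[0]
print("edge",q[:2],np.degrees(np.arctan2(d[1],d[0])),"disc by colour",q[2])
pts=[]
for y in range(186,282,4):   # darkest pixel (subpixel) in each row near the edge
    v=int(y/4)+off[1]; x0=263-(y-182)*30/115; u=np.arange(int(x0/4)+off[0]-3,int(x0/4)+off[0]+4)
    w=np.clip(np.median(g[v,u])-10-g[v,u].astype(float),0,None); 
    if w.sum()>5: pts.append((np.average(u,weights=w),v))
P=plane(c,pts,.094)[:,:2]; r=cv2.fitLine(P.astype(np.float32),cv2.DIST_HUBER,0,.01,.01).ravel()
print(len(pts),"edge angle",np.degrees(np.arctan2(r[1],r[0])),r)
G=cloud(c); m=(abs(G[...,2]-.087)<.002)&(abs(G[...,1]-.197)<.08)
yb=G[m]; 
# rib / guide yaw check
print("guide rect",cv2.minAreaRect(yb[:,:2].astype(np.float32)))
# key and rack, reuse first scene/side clouds: average
E
```

```text
edge [[0.59820996 0.20123008]
 [0.6246195  0.1966016 ]] -9.940583960668203 disc by colour [0.60959418 0.19677196]
22 edge angle -10.6158495 [ 0.9828844  -0.18422325  0.6088042   0.19924124]
guide rect ((0.6073552966117859, 0.1991005390882492), (0.32193315029144287, 0.12223879992961884), 6.110146522521973)
```

Request:
servo_tool(
  targets=[
    {"xyz": [-0.01,-0.005,-0.02],"twist": [-0.01,-0.009,-0.08],"jaw": 1},
    {"xyz": [-0.035,-0.013,-0.035],"twist": [-0.01,-0.009,-0.18],"jaw": 1},
    {"xyz": [-0.065,-0.022,-0.035],"twist": [-0.01,-0.009,-0.28],"jaw": 1},
    {"xyz": [-0.1,-0.03,-0.035],"twist": [-0.01,-0.009,-0.38],"jaw": 1},
    {"xyz": [-0.135,-0.04,-0.035],"twist": [-0.01,-0.009,-0.48],"jaw": 1},
    {"xyz": [-0.17,-0.05,-0.035],"twist": [-0.01,-0.009,-0.58],"jaw": 1},
    {"xyz": [-0.205,-0.06,-0.035],"twist": [-0.01,-0.009,-0.68],"jaw": 1},
    {"xyz": [-0.24,-0.07,-0.035],"twist": [-0.01,-0.009,-0.78],"jaw": 1},
    {"xyz": [-0.27,-0.08,-0.035],"twist": [-0.01,-0.009,-0.88],"jaw": 1},
    {"xyz": [-0.3,-0.09,-0.035],"twist": [-0.01,-0.009,-0.98],"jaw": 1},
    {"xyz": [-0.315,-0.0955,-0.035],"twist": [-0.01,-0.009,-1.043],"jaw": 1},
    {"xyz": [-0.32,-0.0955,-0.035],"twist": [-0.01,-0.009,-1.043],"jaw": 1},
  ],
)

```text
clock: 8.93
tcp_pos: [0.5182, -0.1287, 0.2168]
orientation: [0.002, 0.234, 0.972, 0.001]
wrist_force: [0.2, 1.0, -0.1]
finger_gap: 0.0853
```

```bash
python3 - <<'E'
from h import *
c=cam("wrist"); np.save("w4.npy",c,allow_pickle=True); save("w4.png",c["color"])
P=cloud(c); h=cv2.cvtColor(c["color"],cv2.COLOR_RGB2HSV)
m=(P[...,2]>.108)&(P[...,2]<.127)&(np.hypot(P[...,0]-.52,P[...,1]+.128)<.045)&(h[...,2]<70); q=P[m]
if len(q): print("key",len(q),cv2.minAreaRect(q[:,:2].astype(np.float32)),np.median(q,0),np.percentile(q[:,2],[2,98]))
t=q[q[:,2]>.118]; print("top",len(t),cv2.minAreaRect(t[:,:2].astype(np.float32)),np.median(t,0))
m=(abs(P[...,2]-.07)<.004)&(h[...,2]>90)&(np.hypot(P[...,0]-.53,P[...,1]+.18)<.13); q=P[m]; print("rails",cv2.minAreaRect(q[:,:2].astype(np.float32)))
go([.52,-.128,.122],153)
E
```

```text
key 1085 ((0.518983006477356, -0.1296134740114212), (0.053538184612989426, 0.01595539227128029), 60.5316162109375) [ 0.51756129 -0.13233615  0.12213923] [0.11339019 0.1234531 ]
top 1041 ((0.518983006477356, -0.1296134740114212), (0.053538184612989426, 0.01595539227128029), 60.5316162109375) [ 0.51818676 -0.13141232  0.12216325]
rails ((0.5324526429176331, -0.18723702430725098), (0.09303232282400131, 0.20056533813476562), 10.742016792297363)
t 8.9833 tcp [ 0.519  -0.1284  0.2168] yaw 152.8 tilt [0.0058 0.0005] F [ 0.1 -0.6  0.2] gap 0.0855 j6 -1.49
  xyz [-0.0002  0.0006  0.0948] twist [ 0.0031  0.0049 -0.0035]
```

View pics/w4.png

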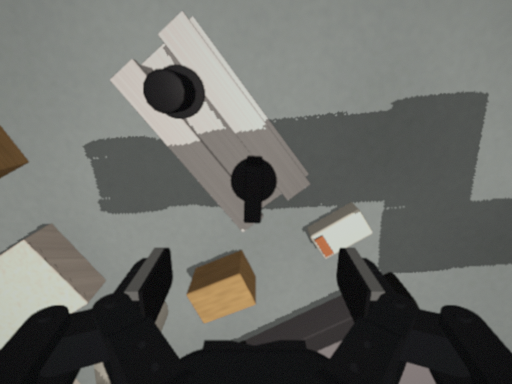

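The key is clear at (253,195). Its paddle axis is at 60.5°, centred at (0.519,-0.1296), so I descend and grip.

Request:
servo_tool(
  targets=[
    {"xyz": [0,0,0.015],"twist": [0.003,0.005,0.04],"jaw": 1},
    {"xyz": [0,-0.001,0.035],"twist": [0.003,0.005,0.04],"jaw": 1},
    {"xyz": [-0.0005,-0.001,0.06],"twist": [0.003,0.005,0.04],"jaw": 1},
    {"xyz": [-0.0005,-0.001,0.085],"twist": [0.003,0.005,0.04],"jaw": 1},
    {"xyz": [-0.0005,-0.001,0.107],"twist": [0.003,0.005,0.04],"jaw": 1},
    {"xyz": [-0.0005,-0.001,0.123],"twist": [0.003,0.005,0.04],"jaw": 1},
    {"xyz": [-0.0005,-0.001,0.13],"twist": [0.003,0.005,0.04],"jaw": 1},
    {"xyz": [-0.0005,-0.001,0.131],"twist": [0.003,0.005,0.04],"jaw": 0.6},
    {"xyz": [-0.0005,-0.001,0.131],"twist": [0.003,0.005,0.04],"jaw": 0.4},
  ],
  squeeze=50,
)

```text
clock: 9.73
tcp_pos: [0.5207, -0.1269, 0.0853]
orientation: [-0.001, 0.252, 0.968, 0.0]
wrist_force: [0.5, -0.4, 0.2]
finger_gap: 0.0635
```

Request:
servo_tool(
  targets=[
    {"xyz": [0,0,0],"twist": [0,0,0],"jaw": 0.3},
    {"xyz": [0,0,0],"twist": [0,0,0],"jaw": 0.2},
    {"xyz": [0,0,0],"twist": [0,0,0],"jaw": 0},
    {"xyz": [0,0,0],"twist": [0,0,0],"jaw": 0},
    {"xyz": [0,0,0],"twist": [0,0,0],"jaw": 0},
  ],
  squeeze=60,
)

```text
clock: 10.15
tcp_pos: [0.5213, -0.1279, 0.0858]
orientation: [0.0, 0.253, 0.968, 0.0]
wrist_force: [0.3, 1.3, 5.1]
finger_gap: 0.0153
```

```bash
python3 - <<'E'
from h import *
go([.519,-.1296,.17],150.5)
E
```

```text
t 10.15 tcp [ 0.5213 -0.1279  0.0858] yaw 150.72 tilt [0.0005 0.0006] F [0.3 1.3 5.1] gap 0.0153 j6 -1.45
  xyz [ 0.0012 -0.0025 -0.0842] twist [0.0008 0.0002 0.0038]
```

Request:
servo_tool(
  targets=[
    {"xyz": [0,0,-0.004],"twist": [0,0,0],"jaw": 0},
    {"xyz": [0,0,-0.012],"twist": [0,0,0],"jaw": 0},
    {"xyz": [0,0,-0.025],"twist": [0,0,0],"jaw": 0},
    {"xyz": [0,0,-0.04],"twist": [0,0,0],"jaw": 0},
    {"xyz": [0,0,-0.06],"twist": [0,0,0],"jaw": 0},
    {"xyz": [0,0,-0.08],"twist": [0,0,0],"jaw": 0},
    {"xyz": [0,0,-0.1],"twist": [0,0,0],"jaw": 0},
    {"xyz": [0,0,-0.115],"twist": [0,0,0],"jaw": 0},
    {"xyz": [0,0,-0.125],"twist": [0,0,0],"jaw": 0},
    {"xyz": [0,0,-0.13],"twist": [0,0,0],"jaw": 0},
  ],
)

```text
clock: 10.98
tcp_pos: [0.5213, -0.1281, 0.2166]
orientation: [0.0, 0.253, 0.968, 0.0]
wrist_force: [0.1, -1.1, -1.8]
finger_gap: 0.0152
```

```bash
python3 - <<'E'
from h import *
go([.6134,.1963,.215],79)
E
```

```text
t 10.9833 tcp [ 0.5213 -0.1281  0.2166] yaw 150.73 tilt [0.0007 0.0003] F [ 0.1 -1.1 -1.8] gap 0.0152 j6 -1.45
  xyz [0.0783 0.328  0.0017] twist [ 8.0000e-04 -0.0000e+00  1.2519e+00]
```

Request:
servo_tool(
  targets=[
    {"xyz": [0.004,0.016,0],"twist": [0,0,0.06],"jaw": 0},
    {"xyz": [0.01,0.042,0],"twist": [0,0,0.17],"jaw": 0},
    {"xyz": [0.017,0.072,0],"twist": [0,0,0.29],"jaw": 0},
    {"xyz": [0.024,0.102,0],"twist": [0,0,0.41],"jaw": 0},
    {"xyz": [0.031,0.132,0],"twist": [0,0,0.53],"jaw": 0},
    {"xyz": [0.039,0.163,0],"twist": [0,0,0.65],"jaw": 0},
    {"xyz": [0.046,0.194,0],"twist": [0,0,0.77],"jaw": 0},
    {"xyz": [0.053,0.224,0],"twist": [0,0,0.89],"jaw": 0},
    {"xyz": [0.061,0.254,0],"twist": [0,0,1.01],"jaw": 0},
    {"xyz": [0.068,0.284,0],"twist": [0,0,1.13],"jaw": 0},
    {"xyz": [0.074,0.31,0],"twist": [0,0,1.22],"jaw": 0},
    {"xyz": [0.0783,0.328,0.0017],"twist": [0,0,1.252],"jaw": 0},
  ],
)

```text
clock: 11.98
tcp_pos: [0.6128, 0.1991, 0.2124]
orientation: [-0.001, 0.772, 0.635, -0.0]
wrist_force: [0.4, -0.5, -1.3]
finger_gap: 0.0154
```

Request:
servo_tool(
  targets=[
    {"xyz": [0,0,0.005],"twist": [0,0,0],"jaw": 0},
    {"xyz": [0,0,0.015],"twist": [0,0,0],"jaw": 0},
    {"xyz": [0,0,0.025],"twist": [0,0,0],"jaw": 0},
    {"xyz": [0,0,0.03],"twist": [0,0,0],"jaw": 0},
    {"xyz": [0,0,0.03],"twist": [0,0,0],"jaw": 0},
  ],
)

```text
clock: 12.4
tcp_pos: [0.6113, 0.1952, 0.1808]
orientation: [-0.002, 0.772, 0.636, -0.002]
wrist_force: [-0.5, -0.4, -1.3]
finger_gap: 0.015
```

```bash
python3 - <<'E'
from h import *
go([.6134,.1963,.17],79)
a=cam("scene"); b=cam("side"); np.save("s5.npy",a,allow_pickle=True); np.save("d5.npy",b,allow_pickle=True)
o=[]
for c in(a,b):
    u,v=np.round(proj(c,[.612,.198,.12])[0]).astype(int); print(u,v)
    o.append(cv2.resize(c["color"][v-40:v+40,u-40:u+40],(400,400),interpolation=cv2.INTER_CUBIC))
save("i5.png",np.hstack(o))
E
```

```text
t 12.4 tcp [0.6113 0.1952 0.1808] yaw 78.92 tilt [-0.0056  0.0002] F [-0.5 -0.4 -1.3] gap 0.015 j6 0.38
  xyz [0.0015 0.0019 0.0108] twist [-0.0055  0.0009 -0.0013]
318 146
199 209
```

View pics/i5.png

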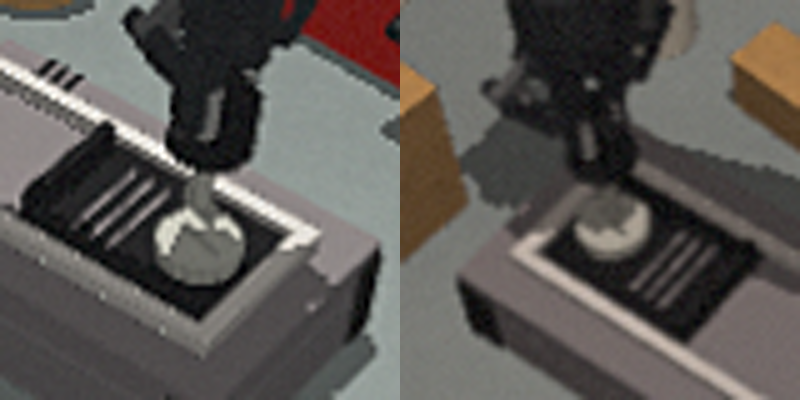

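Scene view (left): the blade hangs over the disc near (200,190), with the disc centre at (200,245). The side view (right) agrees. I let it settle, then check.

Request:
servo_tool(
  targets=[
    {"xyz": [0,0,0.005],"twist": [0,0,0],"jaw": 0},
    {"xyz": [0,0,0.01],"twist": [0,0,0],"jaw": 0},
    {"xyz": [0,0,0.01],"twist": [0,0,0],"jaw": 0},
    {"xyz": [0,0,0.01],"twist": [0,0,0],"jaw": 0},
  ],
)

```text
clock: 12.83
tcp_pos: [0.6126, 0.1964, 0.173]
orientation: [-0.001, 0.772, 0.636, -0.0]
wrist_force: [0.7, -0.3, -1.0]
finger_gap: 0.0151
```

```bash
python3 - <<'E'
from h import *
go([.6134,.1963,.155],79)
E
```

```text
t 12.8333 tcp [0.6126 0.1964 0.173 ] yaw 78.98 tilt [-0.0019  0.001 ] F [ 0.7 -0.3 -1. ] gap 0.0151 j6 0.38
  xyz [0.     0.0009 0.018 ] twist [-0.002  -0.0007 -0.0003]
```

Request:
servo_tool(
  targets=[
    {"xyz": [0,0,0.003],"twist": [0,0,0],"jaw": 0},
    {"xyz": [0,0,0.006],"twist": [0,0,0],"jaw": 0},
    {"xyz": [0,0,0.009],"twist": [0,0,0],"jaw": 0},
    {"xyz": [0,0,0.011],"twist": [0,0,0],"jaw": 0},
    {"xyz": [0,0,0.013],"twist": [0,0,0],"jaw": 0},
    {"xyz": [0,0,0.013],"twist": [0,0,0],"jaw": 0},
  ],
)

```text
clock: 13.33
tcp_pos: [0.6125, 0.1966, 0.1597]
orientation: [-0.001, 0.772, 0.636, -0.001]
wrist_force: [-0.4, 0.9, -0.5]
finger_gap: 0.0152
```

```bash
python3 - <<'E'
from h import *
go([.6134,.1963,.155],79)
E
```

```text
t 13.3333 tcp [0.6125 0.1966 0.1597] yaw 79.0 tilt [-0.0022  0.001 ] F [-0.4  0.9 -0.5] gap 0.0152 j6 0.38
  xyz [-0.0001  0.001   0.0047] twist [-0.0023 -0.0006  0.    ]
```

No contact force, and the blade is already about 4 mm below the mouth. Going deeper.

Request:
servo_tool(
  targets=[
    {"xyz": [0,0,0.002],"twist": [0,0,0],"jaw": 0},
    {"xyz": [0,0,0.004],"twist": [0,0,0],"jaw": 0},
    {"xyz": [0,0,0.004],"twist": [0,0,0],"jaw": 0},
    {"xyz": [0,0,0.004],"twist": [0,0,0],"jaw": 0},
    {"xyz": [0,0,0.004],"twist": [0,0,0],"jaw": 0},
  ],
)

```text
clock: 13.75
tcp_pos: [0.6128, 0.1966, 0.1564]
orientation: [-0.001, 0.772, 0.636, -0.0]
wrist_force: [-0.0, 0.1, -2.1]
finger_gap: 0.0155
```

```bash
python3 - <<'E'
from h import *
go([.6134,.1963,.155],79); print(env.get_state()["ft_torque"])
E
```

```text
t 13.75 tcp [0.6128 0.1966 0.1564] yaw 78.99 tilt [-0.0012  0.0012] F [-0.   0.1 -2.1] gap 0.0155 j6 0.38
  xyz [-0.0002  0.0006  0.0014] twist [-0.0014 -0.0009 -0.0001]
[-0.01452704  0.0168192  -0.04192866]
```

Blade is about 7.5 mm deep with no side load. Now the quarter turn clockwise.

Request:
servo_tool(
  targets=[
    {"xyz": [-0.0001,0,0],"twist": [0,0,0.06],"jaw": 0},
    {"xyz": [-0.0002,0,0],"twist": [0,0,0.14],"jaw": 0},
    {"xyz": [-0.0005,-0.0001,0],"twist": [0,0,0.22],"jaw": 0},
    {"xyz": [-0.0007,-0.0001,0],"twist": [0,0,0.3],"jaw": 0},
    {"xyz": [-0.0009,-0.0002,0],"twist": [0,0,0.38],"jaw": 0},
    {"xyz": [-0.0011,-0.0003,0],"twist": [0,0,0.46],"jaw": 0},
    {"xyz": [-0.0013,-0.0004,0],"twist": [0,0,0.54],"jaw": 0},
    {"xyz": [-0.0015,-0.0005,0],"twist": [0,0,0.62],"jaw": 0},
    {"xyz": [-0.0017,-0.0007,0],"twist": [0,0,0.7],"jaw": 0},
    {"xyz": [-0.0018,-0.0008,0],"twist": [0,0,0.78],"jaw": 0},
    {"xyz": [-0.002,-0.001,0],"twist": [0,0,0.86],"jaw": 0},
    {"xyz": [-0.0021,-0.0011,0],"twist": [0,0,0.94],"jaw": 0},
  ],
  squeeze=80,
)

```text
clock: 14.75
tcp_pos: [0.612, 0.1955, 0.1566]
orientation: [-0.001, 0.976, 0.216, 0.0]
wrist_force: [1.6, 1.8, -2.7]
finger_gap: 0.0149
```

```bash
python3 - <<'E'
from h import *
go([.6104,.1945,.1555],-7); print(env.get_state()["ft_torque"])
E
```

```text
t 14.75 tcp [0.612  0.1955 0.1566] yaw 24.95 tilt [0.0002 0.0027] F [ 1.6  1.8 -2.7] gap 0.0149 j6 1.32
  xyz [-0.0019  0.0003  0.0011] twist [-0.0027 -0.0007  0.5576]
[ 0.54048652 -0.44294575  0.16348975]
```

Request:
servo_tool(
  targets=[
    {"xyz": [-0.0002,0,0],"twist": [0,0,0.07],"jaw": 0},
    {"xyz": [-0.0004,0,0],"twist": [0,0,0.14],"jaw": 0},
    {"xyz": [-0.0006,0,0],"twist": [0,0,0.21],"jaw": 0},
    {"xyz": [-0.0008,0,0],"twist": [0,0,0.28],"jaw": 0},
    {"xyz": [-0.001,0,0],"twist": [0,0,0.34],"jaw": 0},
    {"xyz": [-0.0012,0,0],"twist": [0,0,0.39],"jaw": 0},
    {"xyz": [-0.0013,0,0],"twist": [0,0,0.43],"jaw": 0},
    {"xyz": [-0.0013,0,0],"twist": [0,0,0.46],"jaw": 0},
    {"xyz": [-0.0013,0,0],"twist": [0,0,0.46],"jaw": 0},
  ],
)

```text
clock: 15.5
tcp_pos: [0.611, 0.1952, 0.1566]
orientation: [-0.002, 1.0, -0.011, 0.0]
wrist_force: [2.4, 3.3, -2.1]
finger_gap: 0.0151
```

```bash
python3 - <<'E'
from h import *
go([.6104,.1945,.1555],-7); print(env.get_state()["ft_torque"])
E
```

```text
t 15.5 tcp [0.611  0.1952 0.1566] yaw -1.22 tilt [0.0006 0.0031] F [ 2.4  3.3 -2.1] gap 0.0151 j6 1.77
  xyz [-0.0006  0.0007  0.0011] twist [-0.0031 -0.0004  0.1009]
[ 0.8528563  -0.59718239  0.11289395]
```

Request:
servo_tool(
  targets=[
    {"xyz": [0,0,0],"twist": [0,0,0.03],"jaw": 0},
    {"xyz": [0,0,0],"twist": [0,0,0.06],"jaw": 0},
    {"xyz": [0,0,0],"twist": [0,0,0.08],"jaw": 0},
    {"xyz": [0,0,0],"twist": [0,0,0.08],"jaw": 0},
  ],
)

```text
clock: 15.83
tcp_pos: [0.6106, 0.1951, 0.1565]
orientation: [-0.001, 0.999, -0.05, -0.0]
wrist_force: [3.0, 4.4, -2.8]
finger_gap: 0.0147
```

```bash
python3 - <<'E'
from h import *
go([.6104,.1945,.1555],-7); print(env.get_state()["ft_torque"])
E
```

```text
t 15.8333 tcp [0.6106 0.1951 0.1565] yaw -5.76 tilt [-0.0002  0.0028] F [ 3.   4.4 -2.8] gap 0.0147 j6 1.85
  xyz [-0.0002  0.0006  0.001 ] twist [-0.0028  0.0005  0.0216]
[ 1.20643054 -0.64506938  0.1498798 ]
```

Request:
servo_tool(
  targets=[
    {"xyz": [0,0,0],"twist": [0,0,0.03],"jaw": 0},
    {"xyz": [0,0,0],"twist": [0,0,0.06],"jaw": 0},
    {"xyz": [0,0,0],"twist": [0,0,0.08],"jaw": 0},
    {"xyz": [0,0,0],"twist": [0,0,0.08],"jaw": 0},
  ],
)

```text
clock: 16.17
tcp_pos: [0.6104, 0.1951, 0.1566]
orientation: [-0.001, 0.996, -0.09, -0.0]
wrist_force: [1.3, 4.5, -3.3]
finger_gap: 0.0151
```

```bash
python3 - <<'E'
from h import *
go([.6104,.1945,.1555],-7); print(env.get_state()["ft_torque"])
E
```

```text
t 16.1667 tcp [0.6104 0.1951 0.1566] yaw -10.3 tilt [-0.0005  0.0026] F [ 1.3  4.5 -3.3] gap 0.0151 j6 1.93
  xyz [0.0001 0.0006 0.0011] twist [-0.0025  0.0009 -0.0575]
[ 1.28830838 -0.57474466  0.58378063]
```

Torque jumped from 0.15 to 0.58 N m, so the lock is at its stop. I unload the twist, lift out, and check the picture.

Request:
servo_tool(
  targets=[
    {"xyz": [0,0,0],"twist": [0,0,0.02],"jaw": 0},
    {"xyz": [0,0,0],"twist": [0,0,0.02],"jaw": 0},
    {"xyz": [0,0,0],"twist": [0,0,-0.05],"jaw": 0},
    {"xyz": [0,0,0],"twist": [0,0,-0.12],"jaw": 0},
    {"xyz": [0,0,0],"twist": [0,0,-0.16],"jaw": 0},
    {"xyz": [0,0,0],"twist": [0,0,-0.16],"jaw": 0},
  ],
)

```text
clock: 16.67
tcp_pos: [0.6102, 0.1937, 0.1566]
orientation: [-0.0, 1.0, -0.01, -0.0]
wrist_force: [1.3, 0.4, -1.1]
finger_gap: 0.0151
```

```bash
python3 - <<'E'
from h import *
go([.6104,.1945,.1555],0); print(env.get_state()["ft_torque"])
E
```

```text
t 16.6667 tcp [0.6102 0.1937 0.1566] yaw -1.16 tilt [-0.001   0.0001] F [ 1.3  0.4 -1.1] gap 0.0151 j6 1.77
  xyz [ 0.0002 -0.0008  0.0011] twist [-0.0001  0.001  -0.0203]
[ 0.3086611  -0.44198382  0.02470094]
```

Request:
servo_tool(
  targets=[
    {"xyz": [0,0,-0.003],"twist": [0,0,0],"jaw": 0},
    {"xyz": [0,0,-0.008],"twist": [0,0,0],"jaw": 0},
    {"xyz": [0,0,-0.014],"twist": [0,0,0],"jaw": 0},
    {"xyz": [0,0,-0.024],"twist": [0,0,0],"jaw": 0},
    {"xyz": [0,0,-0.04],"twist": [0,0,0],"jaw": 0},
    {"xyz": [0,0,-0.055],"twist": [0,0,0],"jaw": 0},
    {"xyz": [0,0,-0.065],"twist": [0,0,0],"jaw": 0},
    {"xyz": [0,0,-0.065],"twist": [0,0,0],"jaw": 0},
  ],
)

```text
clock: 17.33
tcp_pos: [0.6114, 0.1943, 0.2249]
orientation: [-0.001, 1.0, -0.011, 0.002]
wrist_force: [-0.0, 0.7, -0.6]
finger_gap: 0.015
```

```bash
python3 - <<'E'
from h import *
go([.522,-.1324,.215],20)
a=cam("scene"); b=cam("side")
o=[]
for c in(a,b):
    u,v=np.round(proj(c,[.612,.198,.11])[0]).astype(int)
    o.append(cv2.resize(c["color"][v-40:v+40,u-40:u+40],(400,400),interpolation=cv2.INTER_CUBIC))
save("i6.png",np.hstack(o))
E
```

```text
t 17.3333 tcp [0.6114 0.1943 0.2249] yaw -1.23 tilt [0.0035 0.0019] F [-0.   0.7 -0.6] gap 0.015 j6 1.77
  xyz [-0.0824  0.3286  0.009 ] twist [-0.0013 -0.0038 -0.3706]
```

View pics/i6.png

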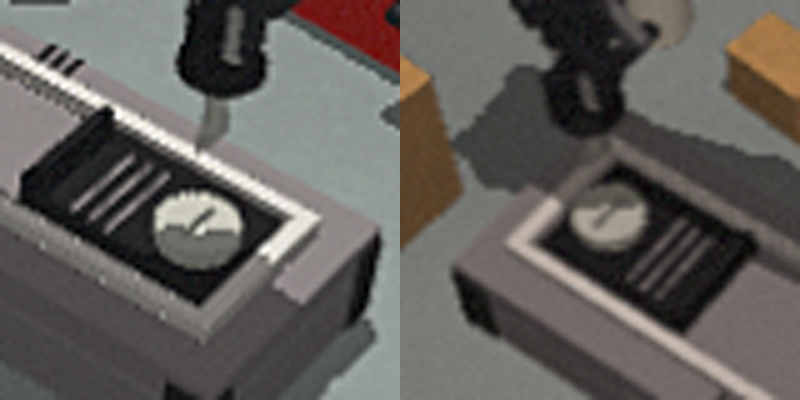

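The slot now lies across the meter, parallel to the cover's stripes, with the cover home. On to the rack with the key.

Request:
servo_tool(
  targets=[
    {"xyz": [-0.004,0.016,0],"twist": [0,0,-0.02],"jaw": 0},
    {"xyz": [-0.01,0.042,0],"twist": [0,0,-0.05],"jaw": 0},
    {"xyz": [-0.018,0.072,0],"twist": [0,0,-0.09],"jaw": 0},
    {"xyz": [-0.026,0.102,0],"twist": [0,0,-0.13],"jaw": 0},
    {"xyz": [-0.033,0.132,0],"twist": [0,0,-0.17],"jaw": 0},
    {"xyz": [-0.041,0.163,0],"twist": [0,0,-0.21],"jaw": 0},
    {"xyz": [-0.049,0.194,0],"twist": [0,0,-0.25],"jaw": 0},
    {"xyz": [-0.056,0.224,0],"twist": [0,0,-0.28],"jaw": 0},
    {"xyz": [-0.064,0.254,0],"twist": [0,0,-0.31],"jaw": 0},
    {"xyz": [-0.071,0.284,0.003],"twist": [0,0,-0.34],"jaw": 0},
    {"xyz": [-0.078,0.311,0.006],"twist": [-0.001,-0.003,-0.36],"jaw": 0},
    {"xyz": [-0.0824,0.3286,0.009],"twist": [-0.001,-0.003,-0.37],"jaw": 0},
  ],
)

```text
clock: 18.43
tcp_pos: [0.5193, -0.1347, 0.2109]
orientation: [-0.0, 0.985, 0.173, -0.003]
wrist_force: [-0.2, 0.4, -1.5]
finger_gap: 0.0148
```

Request:
servo_tool(
  targets=[
    {"xyz": [0,0,0],"twist": [0,0,0],"jaw": 0},
    {"xyz": [0,0,0.01],"twist": [0,0,0],"jaw": 0},
    {"xyz": [0,0,0.03],"twist": [0,0,0],"jaw": 0},
    {"xyz": [0,0,0.045],"twist": [0,0,0],"jaw": 0},
    {"xyz": [0,0,0.05],"twist": [0,0,0],"jaw": 0},
    {"xyz": [0,0,0.05],"twist": [0,0,0],"jaw": 0},
  ],
)

```text
clock: 18.93
tcp_pos: [0.5193, -0.131, 0.1598]
orientation: [-0.002, 0.985, 0.174, -0.004]
wrist_force: [0.3, -0.1, -0.7]
finger_gap: 0.0149
```

```bash
python3 - <<'E'
from h import *
go([.522,-.1324,.086],20)
a=cam("scene"); b=cam("side")
o=[]
for c in(a,b):
    u,v=np.round(proj(c,[.525,-.14,.1])[0]).astype(int)
    o.append(cv2.resize(c["color"][v-40:v+40,u-40:u+40],(400,400),interpolation=cv2.INTER_CUBIC))
save("i7.png",np.hstack(o))
E
```

```text
t 18.9333 tcp [ 0.5193 -0.131   0.1598] yaw 20.05 tilt [-0.0082  0.0016] F [ 0.3 -0.1 -0.7] gap 0.0149 j6 0.82
  xyz [0.0026 0.0026 0.0737] twist [-0.0043  0.0071  0.0009]
```

View pics/i7.png

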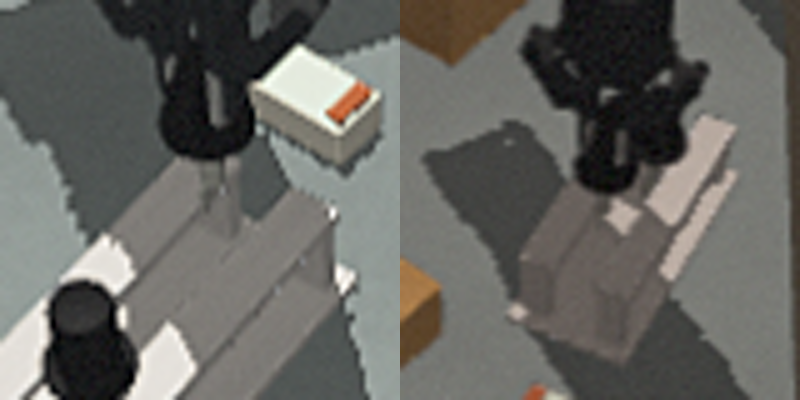

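The blade hangs over the gap between the rails in both views. Lowering.

Request:
servo_tool(
  targets=[
    {"xyz": [0.002,0.001,0.006],"twist": [-0.004,0.007,0],"jaw": 0},
    {"xyz": [0.0026,0.002,0.016],"twist": [-0.004,0.007,0],"jaw": 0},
    {"xyz": [0.0026,0.002,0.026],"twist": [-0.004,0.007,0],"jaw": 0},
    {"xyz": [0.0026,0.002,0.036],"twist": [-0.004,0.007,0],"jaw": 0},
    {"xyz": [0.0026,0.002,0.046],"twist": [-0.004,0.007,0],"jaw": 0},
    {"xyz": [0.0026,0.002,0.056],"twist": [-0.004,0.007,0],"jaw": 0},
    {"xyz": [0.0026,0.002,0.063],"twist": [-0.004,0.007,0],"jaw": 0},
    {"xyz": [0.0026,0.002,0.068],"twist": [-0.004,0.007,0],"jaw": 0},
    {"xyz": [0.0026,0.002,0.07],"twist": [-0.004,0.007,0],"jaw": 0},
    {"xyz": [0.0026,0.002,0.07],"twist": [-0.004,0.007,0],"jaw": 0},
  ],
)

```text
clock: 19.87
tcp_pos: [0.5232, -0.1335, 0.0915]
orientation: [0.001, 0.985, 0.173, 0.001]
wrist_force: [-0.0, 0.2, -0.8]
finger_gap: 0.0147
```

```bash
python3 - <<'E'
from h import *
go([.522,-.1324,.086],20)
E
```

```text
t 19.8667 tcp [ 0.5232 -0.1335  0.0915] yaw 19.98 tilt [ 0.003  -0.0013] F [-0.   0.2 -0.8] gap 0.0147 j6 0.82
  xyz [-0.0007 -0.0015  0.0055] twist [ 0.0022 -0.0024 -0.0004]
```

Request:
servo_tool(
  targets=[
    {"xyz": [0,0,0.002],"twist": [0,0,0],"jaw": 0},
    {"xyz": [0,0,0.004],"twist": [0,0,0],"jaw": 0},
    {"xyz": [0,0,0.0055],"twist": [0,0,0],"jaw": 0},
    {"xyz": [0,0,0.006],"twist": [0,0,0],"jaw": 0},
    {"xyz": [0,0,0.006],"twist": [0,0,0],"jaw": 0},
  ],
)

```text
clock: 20.28
tcp_pos: [0.5235, -0.1336, 0.0861]
orientation: [0.001, 0.985, 0.173, 0.002]
wrist_force: [0.2, 0.3, -1.4]
finger_gap: 0.0148
```

```bash
python3 - <<'E'
from h import *
go([.522,-.1324,.086],20)
E
```

```text
t 20.2833 tcp [ 0.5235 -0.1336  0.0861] yaw 19.98 tilt [ 0.0039 -0.0017] F [ 0.2  0.3 -1.4] gap 0.0148 j6 0.82
  xyz [-0.001  -0.0017  0.0001] twist [ 0.003  -0.0031 -0.0003]
```

Request:
servo_tool(
  targets=[
    {"xyz": [0,0,0.001],"twist": [0,0,0],"jaw": 0},
    {"xyz": [0,0,0.002],"twist": [0,0,0],"jaw": 0},
    {"xyz": [0,0,0.002],"twist": [0,0,0],"jaw": 0},
    {"xyz": [0,0,0.002],"twist": [0,0,0],"jaw": 0},
  ],
)

```text
clock: 20.62
tcp_pos: [0.5237, -0.1337, 0.0859]
orientation: [0.002, 0.985, 0.174, 0.002]
wrist_force: [-2.7, 1.7, 11.1]
finger_gap: 0.0149
```

The collar is seated on the rails (+11 N). I ease off, open and lift clear.

Request:
servo_tool(
  targets=[
    {"xyz": [0,0,-0.001],"twist": [0,0,0],"jaw": 0},
    {"xyz": [0,0,-0.0015],"twist": [0,0,0],"jaw": 0},
    {"xyz": [0,0,-0.0015],"twist": [0,0,0],"jaw": 0.2},
    {"xyz": [0,0,-0.0015],"twist": [0,0,0],"jaw": 0.28},
    {"xyz": [0,0,-0.0015],"twist": [0,0,0],"jaw": 0.4},
    {"xyz": [0,0,-0.0015],"twist": [0,0,0],"jaw": 0.5},
    {"xyz": [0,0,-0.0015],"twist": [0,0,0],"jaw": 0.6},
    {"xyz": [0,0,-0.0015],"twist": [0,0,0],"jaw": 0.6},
  ],
  squeeze=20,
)

```text
clock: 21.28
tcp_pos: [0.5234, -0.1336, 0.0854]
orientation: [0.001, 0.985, 0.173, 0.002]
wrist_force: [0.3, 0.3, -0.5]
finger_gap: 0.0512
```

Request:
servo_tool(
  targets=[
    {"xyz": [0,0,-0.01],"twist": [0,0,0],"jaw": 0.6},
    {"xyz": [0,0,-0.025],"twist": [0,0,0],"jaw": 0.6},
    {"xyz": [0,0,-0.045],"twist": [0,0,0],"jaw": 0.6},
    {"xyz": [0,0,-0.07],"twist": [0,0,0],"jaw": 0.6},
    {"xyz": [0,0,-0.1],"twist": [0,0,0],"jaw": 0.6},
    {"xyz": [0,0,-0.125],"twist": [0,0,0],"jaw": 0.6},
    {"xyz": [0,0,-0.14],"twist": [0,0,0],"jaw": 0.6},
    {"xyz": [0,0,-0.145],"twist": [0,0,0],"jaw": 0.6},
  ],
)

```text
clock: 21.95
tcp_pos: [0.5243, -0.134, 0.2346]
orientation: [0.003, 0.985, 0.173, 0.004]
wrist_force: [-0.1, 0.3, 0.1]
finger_gap: 0.051
```

```bash
python3 - <<'E'
from h import *
go([.48,.1,.25],20)
a=cam("scene"); b=cam("side"); w=cam("wrist"); np.save("w8.npy",w,allow_pickle=True)
for n,c in(("scene",a),("side",b),("wrist",w)):
    P=cloud(c); g=cv2.cvtColor(c["color"],cv2.COLOR_RGB2GRAY)
    m=(P[...,2]>.117)&(P[...,2]<.127)&(np.hypot(P[...,0]-.522,P[...,1]+.131)<.045)&(g<70); q=P[m]
    if len(q)>5: print(n,"key top",len(q),np.median(q[:,2]),q[:,2].max(),cv2.minAreaRect(q[:,:2].astype(np.float32)))
o=[]
for c,p in((a,[.54,-.16,.09]),(a,[.612,.198,.1])):
    u,v=np.round(proj(c,p)[0]).astype(int)
    o.append(cv2.resize(c["color"][v-48:v+48,u-48:u+48],(400,400),interpolation=cv2.INTER_CUBIC))
save("i8.png",np.hstack(o))
E
```

```text
t 21.95 tcp [ 0.5243 -0.134   0.2346] yaw 19.98 tilt [ 0.0092 -0.0039] F [-0.1  0.3  0.1] gap 0.051 j6 0.82
  xyz [ 0.0384 -0.2349 -0.0168] twist [ 0.0069 -0.0073 -0.0003]
scene key top 117 0.12149601626777806 0.12659503838845176 ((0.5269865989685059, -0.1336284875869751), (0.01747637428343296, 0.055747296661138535), 20.3494873046875)
side key top 53 0.1218849001607949 0.12624834721821254 ((0.5213302373886108, -0.13067671656608582), (0.01590484194457531, 0.056568264961242676), 20.027524948120117)
wrist key top 913 0.12201490581103935 0.1242673325642395 ((0.5229406952857971, -0.13156789541244507), (0.015013527125120163, 0.05317079275846481), 19.581697463989258)
```

View pics/i8.png

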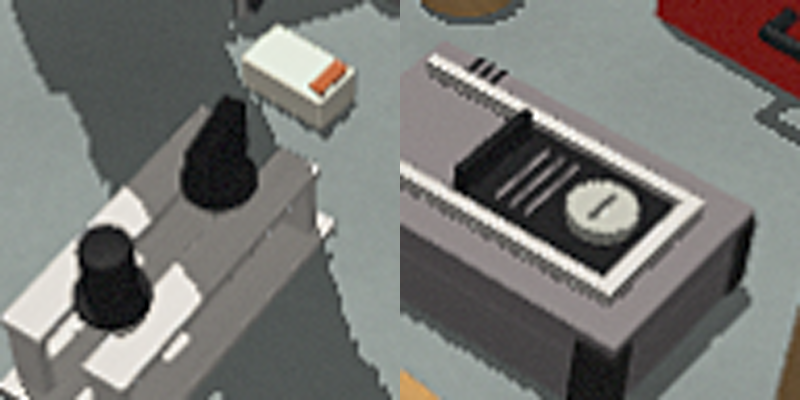

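Key hangs upright with its top at 122 mm and was released. I take one closer look at the lock from above to confirm its angle, which also leaves the arm clear of the rack.

Request:
servo_tool(
  targets=[
    {"xyz": [0.006,-0.014,0],"twist": [0.007,-0.007,0],"jaw": 0.8},
    {"xyz": [0.018,-0.04,0],"twist": [0.007,-0.007,0],"jaw": 1},
    {"xyz": [0.031,-0.068,0],"twist": [0.007,-0.007,0],"jaw": 1},
    {"xyz": [0.044,-0.097,0],"twist": [0.007,-0.007,0],"jaw": 1},
    {"xyz": [0.057,-0.125,0],"twist": [0.007,-0.007,0],"jaw": 1},
    {"xyz": [0.07,-0.153,0],"twist": [0.007,-0.007,0],"jaw": 1},
    {"xyz": [0.083,-0.18,0],"twist": [0.007,-0.007,0],"jaw": 1},
    {"xyz": [0.096,-0.207,0.005],"twist": [0.007,-0.007,0],"jaw": 1},
    {"xyz": [0.11,-0.235,0.015],"twist": [0.007,-0.007,0],"jaw": 1},
    {"xyz": [0.12,-0.258,0.022],"twist": [0.007,-0.007,0],"jaw": 1},
    {"xyz": [0.125,-0.27,0.025],"twist": [0.007,-0.007,0],"jaw": 1},
    {"xyz": [0.125,-0.27,0.025],"twist": [0.007,-0.007,0],"jaw": 1},
  ],
)

```text
clock: 23.1
tcp_pos: [0.5466, 0.1653, 0.2025]
orientation: [-0.002, 0.985, 0.175, -0.005]
wrist_force: [0.5, 0.7, 0.1]
finger_gap: 0.085
```

```bash
python3 - <<'E'
from h import *
go([.61,.197,.2],20)
c=cam("wrist"); np.save("w9.npy",c,allow_pickle=True)
u,v=np.round(proj(c,[.611,.197,.094])[0]).astype(int); print(u,v)
v=min(max(v,50),384-50)
save("w9.png",cv2.resize(c["color"][v-50:v+50,u-50:u+50],(500,500),interpolation=cv2.INTER_NEAREST)); print("origin",u-50,v-50)
P=cloud(c); k=(abs(P[...,2]-.0942)<.002)&(np.hypot(P[...,0]-.6115,P[...,1]-.198)<.03)
print("disc",cv2.minEnclosingCircle(P[k][:,:2].astype(np.float32)))
E
```

```text
t 23.1 tcp [0.5466 0.1653 0.2025] yaw 20.19 tilt [-0.0098  0.0023] F [0.5 0.7 0.1] gap 0.085 j6 1.37
  xyz [ 0.0705 -0.0079  0.0019] twist [-0.0055  0.0084  0.0033]
334 183
origin 284 133
disc ((0.6102743148803711, 0.19677060842514038), 0.02538437582552433)
```

View pics/w9.png

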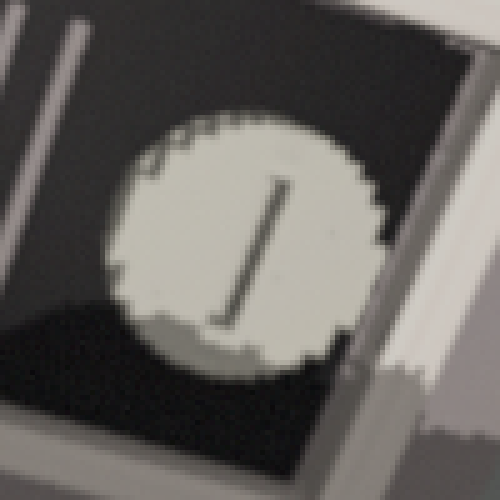

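The slot's dark edge runs (283,182)-(228,322), near parallel to the cover stripe and to the end-stop edge. I compare their angles in the world frame and check the bystanders.

```bash
python3 - <<'E'
from h import *
c=np.load("w9.npy",allow_pickle=True).item()
def ang(a,b,z):
    q=plane(c,np.array([a,b])/5-.5+[284,133],z); d=q[0]-q[1]; return np.degrees(np.arctan2(d[1],d[0])),np.hypot(*d[:2])
print("slot",ang((285,180),(228,322),.094),"stripe",ang((84,22),(8,268),.083),"stop inner edge",ang((485,55),(298,478),.083))
G=cloud(c); s=np.load("scene.npy",allow_pickle=True).item(); a=cam("scene")
d=cv2.absdiff(cv2.GaussianBlur(s["color"],(5,5),0),cv2.GaussianBlur(a["color"],(5,5),0)).max(2)
for n,(x,y) in dict(nut=(184,230),carton=(273,211),battery=(228,181),tape=(285,95),cleaner=(313,235),handmeter=(90,237)).items():
    print(n,np.median(d[y-14:y+14,x-14:x+14]),end="; ")
E
```

```text
slot (np.float64(93.63619908450616), np.float64(0.028041152968091218)) stripe (np.float64(95.5037209263649), np.float64(0.048035906372465284)) stop inner edge (np.float64(93.25413772248857), np.float64(0.08791782236166928))
nut 1.0; carton 1.0; battery 5.5; tape 67.0; cleaner 1.0; handmeter 1.0;
```

```bash
python3 -c "
from h import *
print(env.hand_in(), env.get_state()['clock'])"
```

```text
the job is handed in; nothing more can be done
the job is handed in; nothing more can be done
```

I did the whole job in order and handed it in at about 23 s of the 72 s limit; no verdict is reported.

- **Cover:** I pushed it home with the fingers shut. It moved against about 2.5 N and then stopped dead, with the force rising to 30 N.
- **Lock:** The key's blade went about 7.5 mm into the slot with almost no side load. I turned it clockwise until the torque jumped from 0.15 to 0.58 N m at the stop. A last close look put the slot at 93.6° in the world frame and the end-stop edge at 93.3°, so the lock is at about 1.57 rad.
- **Key:** It hangs upright in the rack, released, about on the gap's middle line. Its top is at 122 mm, the right height for its collar to be on the rails.
- **Robot:** The gripper is open above the meter and touches nothing.
- **Bystanders:** Comparing first and last scene pictures showed no change at the nut driver, carton, cleaner and hand meter, and only a small change at the battery.

**Checks that disagreed or stayed open:**
- **Tape:** The picture at the tape changed a lot. The arm or its shadow was probably in front of it, since I never went near it, but I did not confirm this.
- **Cover stripe:** The stripe measured 95.5°, about 2° off the slot and end stop.
- **First slot angle:** My first readings differed (-11.6° to -15.5°). I used the closer look's -11°, and the blade went in at once.

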